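# Row up the blank cell and hold the sample cell in the light path

## Robot

A 6-joint arm with a two-finger parallel gripper is mounted at the origin on the work surface; the furniture and walls round the work are solid. World frame = base frame: x ahead of the robot, y to its left, z up, the work surface at z = 0. Lengths are in m, angles in rad, forces in N, time in s.
With the tool pointing down it reaches from about 0.275 to 0.75 m from the base axis. Payload 10.2 kg.
Tool frame: the origin (TCP) lies midway between the tips of the shut fingers; the grasp point (between the pads) lies 19 mm behind it (env.hold_point_z is the distance from the TCP to the grasp point, in m); x points along the fingers, z is the direction in which the jaws open and shut, and the axes are right-handed (so a half turn about x gives the same grasp; the last joint's range is limited). The gripper opens to 85 mm and grips with 20 to 120 N. Pads are 22 mm wide; open, the fingers measure 114 mm over their backs; the gripper's body (76 mm by 85 mm) begins 54 mm behind the grasp point. The pads swing forward as they close: fully open they stand 13 mm farther back than shut.
Start: joints at [1.091, 0.313, 1.498, -0, 1.331, -0.223], TCP at [0.133, 0.508, 0.231] pointing down, gripper open.
Joint ranges: [-2.94, 2.94], [-0.97, 2.17], [0.19, 2.56], [-1.23, 4.37], [0.02, 3.11], [-2.88, 2.88]. Speed limits (rad/s): [2.39, 2.39, 3.01, 3.14, 3.14, 3.14].

## Interface

Orientations are given as a unit quaternion [x, y, z, w].
In Python, from bench import env, kinematics, monitor, eyes, job gives the robot as it stands. The module is installed in compiled form; this text tells all that it offers. Calls block until the motion is done:
- env.reach(position, orientation): joint-space move of the TCP to a pose.
- env.movel(position, velocity=0.15, frame=None, guard=None): straight line of the TCP; frame=None keeps the orientation; velocity is the mean speed in m/s. With guard (N) it stops when the force on the tool has changed by that much, and returns True; else False.
- env.set_joints(angles): joint-space move.
- env.release() and env.close_gripper(effort=None): open the fingers fully, or close them until they stop; effort is the grip in N (None keeps the last).
- env.hold(seconds).
- kinematics.ik(position, orientation): joint angles nearest the present ones, or None.
- monitor.sense(): the state.
- eyes.grab_frame(name): name is "side" or "top"; returns a dict with "frame" (384x512x3 uint8, red, green, blue), "mtx" (3x3 intrinsics, pixels), "k1" (the pictures are not rectified: a ray, as slopes to the right and down, at radius r is drawn at 1 + k1 r^2 times it, then the intrinsics apply), "view" (4x4, takes a point from world to camera coordinates). Camera axes: x right, y down, z forward; pixel columns grow to the right and rows downward; lengths in m; the calibration is good to about 2 mm. A picture is of the moment at which its call begins. There is no depth.
A pose or a line that the arm cannot do raises env.MotionError and nothing moves.
- job.hand_in(): hands the job in, once; it reports no verdict.
The state is a dict: "clock": time; "joints": joint angles; "qvel": joint speeds; "joint_efforts": joint torques, N m; "position": TCP position; "ee_rot": TCP orientation; "contact_force": force on the tool from outside, world axes, zero at the start; "ft_torque": the same for the moment, N m; "finger_gap": opening from 0.0 (shut) to 1.0 (fully open).
Only numpy, scipy, OpenCV 4.12 (cv2) and the standard library are available. Lean on these libraries where they do the work, as an engineer would, in place of code of your own. Each camera call takes 0.05 s, during which the arm holds its last target. There are 200 camera calls.

## Task

First stand the white-capped cell upright in the free outlined place of the row on the low shelf, squarely in line with its neighbours with its clear ends facing along the row, and let go of it; then pick up the orange-capped cell and hold it upright, clear of everything else, midway between the two optical heads, its clear windows squarely facing the heads and the green beam through the middle of them. Grip each cell by its frosted white sides only, never touching the clear windows or the cap with the fingers, and leave the black-capped cells and the other things where they are. Finish while still holding the orange-capped cell motionless in the beam: do not put it down or let go.

Things in the scene. Friction and masses are not known exactly. Their poses are not given: they have to be found in the camera images.
- sample: orange-capped glass cell, 25 (x, light path) x 16 (y) x 50 mm (z, up), about 40 g, with a 7 mm high cap on top; stands on the worktop at first. Origin: centre of the underside. The large sides, facing +y and -y, 16 mm apart, are frosted white: the only faces to grip. The narrow ends, facing +x and -x and alike, carry the clear windows
- sample_optic (a point): centre of the orange-capped cell, 25 mm above its underside, midway between the middles of its two windows
- blank: white-capped glass cell, 25 (x, light path) x 16 (y) x 50 mm (z, up), about 40 g, with a 7 mm high cap on top; stands on the worktop at first. Origin: centre of the underside. The large sides, facing +y and -y, 16 mm apart, are frosted white: the only faces to grip. The narrow ends, facing +x and -x and alike, carry the clear windows
- free_place: free place in the row on the low shelf, at an end or in the middle: a flat blue outline, 36 x 28 mm, on the shelf top, 30 mm above the worktop. Origin: its centre; its x runs along the row (the cell stands there with its own x along this x, either way round), z up
- cell_shelf: low white shelf, fixed, 90 mm deep (x) x 190 mm long (y), flat top 30 mm above the worktop, with a lip 5 mm high along its +x edge (40 to 45 mm from the centre). Three places in a row along its y at y = -50, 0 and +50 mm, two taken by black-capped cells, one free. Origin: centre of the underside
- ref_a: black-capped cell of the same kind and size as the sample, standing loose in the row on the low shelf, its clear ends facing along the row; to be left where it stands. Origin: centre of the underside
- ref_b: black-capped cell of the same kind and size as the sample, standing loose in the row on the low shelf, its clear ends facing along the row; to be left where it stands. Origin: centre of the underside
- optic_bench: optical bench, fixed: dark plate 220 (x) x 90 (y) x 10 mm, a rail along x with its top 18 mm above the worktop, and on it two heads, 40 mm wide, tops at 82 mm, that face each other along x; their lens tubes end 90 mm apart (x = -45 and +45 mm). Origin: centre of the underside; x is the beam direction
- beam_mid (a point): point of the light path midway between the two heads, 62 mm above the worktop (44 mm above the rail); axes as the bench. A green beam, 4 mm thick, is drawn along x through it; the beam can be passed through freely
- sample_win_a: clear window (bluish, 12 x 42 mm) in the -x end of the orange-capped cell, not to be touched. Origin and axes are those of the cell
- sample_win_b: clear window (bluish, 12 x 42 mm) in the +x end of the orange-capped cell, not to be touched. Origin and axes are those of the cell
- sample_cap: orange cap on top of the orange-capped cell, 19 x 11 x 7 mm, narrower than the cell, not to be touched. Origin and axes are those of the cell
- blank_win_a: clear window (bluish, 12 x 42 mm) in the -x end of the white-capped cell, not to be touched. Origin and axes are those of the cell
- blank_win_b: clear window (bluish, 12 x 42 mm) in the +x end of the white-capped cell, not to be touched. Origin and axes are those of the cell
- blank_cap: white cap on top of the white-capped cell, 19 x 11 x 7 mm, narrower than the cell, not to be touched. Origin and axes are those of the cell
- timer: white bench timer, 59 x 65 x 22 mm, bystander
- marker_red: red marker pen lying down, 129 mm long, 11 mm thick, bystander
- beaker: clear beaker, 73 mm across, 92 mm tall, bystander
Mind the look-alikes: they are no part of the job. What is shaped like the ref_a but yellow is not meant.

How it is judged:
By the outcome, as a careful person would: the job done as asked, in the order asked, and still so for the second after the job is handed in, while the arm keeps its last pose, push and grip.
It also fails if it takes over 64 s, if anything falls off the work surface, if the arm or the gripper's body presses on something with over 40 N, if the wrist force passes 120 N, or if a joint passes its speed limit or range.

## Working session

There is one attempt and no reset: what is moved stays moved. The work goes in short steps, each a Python script; the robot and the scene stay as the last script left them, time stands still between calls to the robot, and variables do not carry over. Pictures are saved under pics/ and viewed, about 8 in all and at most 12, crops included, and the job is handed in when it is done.

```bash
mkdir -p pics
python3 - <<'E'
from bench import env,kinematics,monitor,eyes,job
import cv2,pickle,numpy as np
d={}
for n in("side","top"):
    f=eyes.grab_frame(n);d[n]=f
    cv2.imwrite(f"pics/{n}0.png",cv2.resize(f["frame"][:,:,::-1],(800,600),interpolation=cv2.INTER_CUBIC))
    print(n,f["mtx"].tolist(),f["k1"],np.round(f["view"],4).tolist())
pickle.dump(d,open("f0.pkl","wb"))
s=monitor.sense();print(s["clock"],s["ee_rot"],s["finger_gap"],env.hold_point_z)
E
```

```text
side [[372.5960179310906, 0.0, 255.74601924280316], [0.0, 372.5960179310906, 195.85629953201266], [0.0, 0.0, 1.0]] -0.051898162908998784 [[-0.9986, 0.0521, -0.0124, 0.5663], [0.0384, 0.5364, -0.8431, 0.0482], [-0.0372, -0.8424, -0.5376, 1.0056], [0.0, 0.0, 0.0, 1.0]]
top [[350.77280229080617, 0.0, 254.06999357989258], [0.0, 350.77280229080617, 192.40128097801758], [0.0, 0.0, 1.0]] 0.0036754643280031084 [[-0.0051, -1.0, 0.0028, 0.0198], [-0.9962, 0.0049, -0.0872, 0.5911], [0.0872, -0.0032, -0.9962, 0.9439], [0.0, 0.0, 0.0, 1.0]]
0.1 [-0.43202137  0.56026955  0.43168975  0.55955297] 0.9964788682776897 0.0187
```

View pics/top0.png

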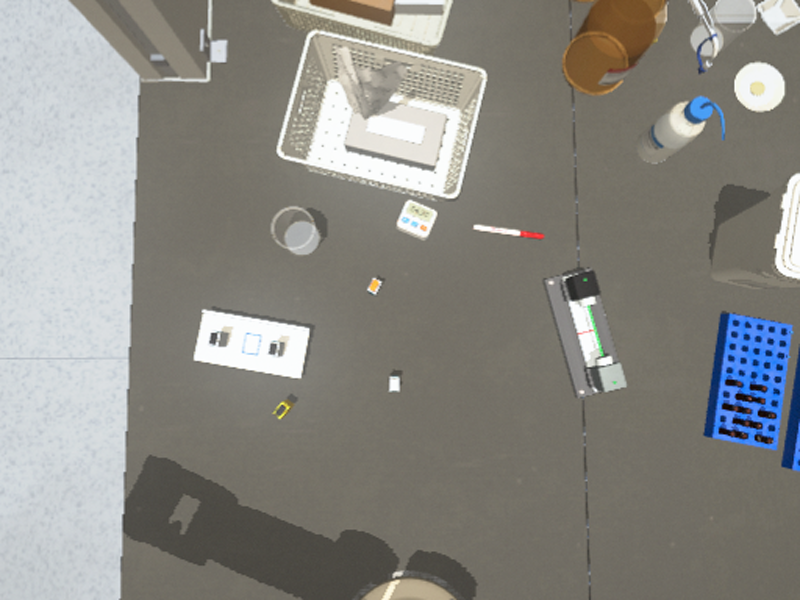

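View pics/side0.png

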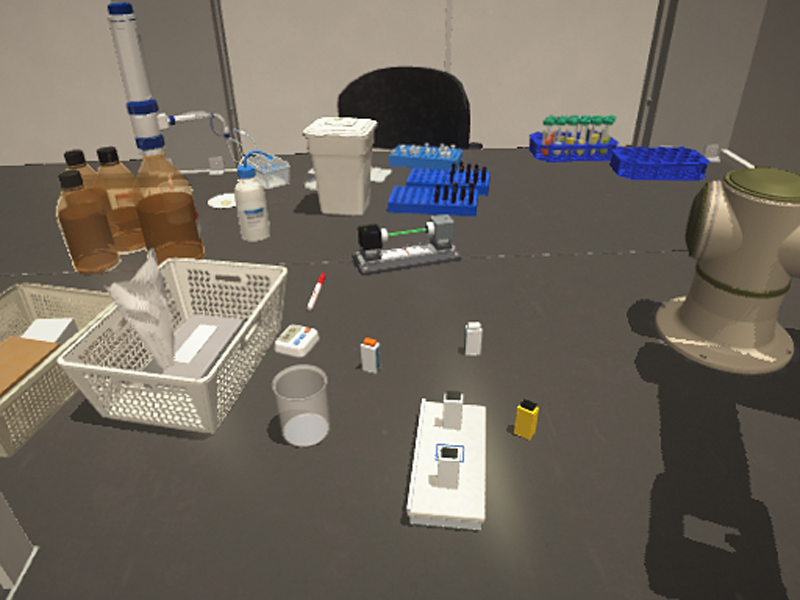

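```bash
cat > h.py <<'E'
import cv2,numpy as np
def crop(f,x0,y0,w,h,s,name,tick=10):
    im=cv2.resize(f["frame"][y0:y0+h,x0:x0+w,::-1],None,fx=s,fy=s,interpolation=cv2.INTER_CUBIC)
    # orig pixel u (centre) is at (u-x0+.5)*s
    for u in range(-(-x0//tick)*tick,x0+w,tick):
        p=int((u-x0+.5)*s);cv2.line(im,(p,0),(p,6),(0,255,255),1);cv2.putText(im,str(u),(p-10,18),0,.35,(0,255,255),1)
    for v in range(-(-y0//tick)*tick,y0+h,tick):
        p=int((v-y0+.5)*s);cv2.line(im,(0,p),(6,p),(0,255,255),1);cv2.putText(im,str(v),(8,p+4),0,.35,(0,255,255),1)
    if name: cv2.imwrite(name,im)
    return im
def proj(f,P):
    P=np.atleast_2d(P);c=P@f["view"][:3,:3].T+f["view"][:3,3];a=c[:,:2]/c[:,2:]
    a=a*(1+f["k1"]*(a**2).sum(1,keepdims=True));K=f["mtx"]
    return a*[K[0,0],K[1,1]]+K[:2,2]
def ray(f,uv,z):
    "world point on plane z seen at pixel uv"
    K=f["mtx"];d=(np.array(uv,float)-K[:2,2])/[K[0,0],K[1,1]];a=d.copy()
    for _ in range(10): a=d/(1+f["k1"]*(a@a))
    R=f["view"][:3,:3];o=-R.T@f["view"][:3,3];r=R.T@np.r_[a,1]
    return o+r*(z-o[2])/r[2]
def box(p,yaw,lx,ly,z0,z1):
    c,s=np.cos(yaw),np.sin(yaw)
    return np.array([[p[0]+c*a*lx/2-s*b*ly/2,p[1]+s*a*lx/2+c*b*ly/2,z] for z in(z0,z1) for a,b in((-1,-1),(1,-1),(1,1),(-1,1))])
E
python3 - <<'E'
import pickle;from h import *
d=pickle.load(open("f0.pkl","rb"))
t=d["top"];s=d["side"]
crop(t,118,172,158,100,5,"pics/c1.png")
a=crop(t,340,165,70,98,6,None); b=crop(s,220,132,80,46,4.6,None);e=crop(s,225,200,80,75,4.6,None)
im=np.zeros((600,800,3),np.uint8);im[:a.shape[0],:a.shape[1]]=a;im[:b.shape[0],430:430+b.shape[1]]=b;im[230:230+e.shape[0],430:430+e.shape[1]]=e
cv2.imwrite("pics/c2.png",im)
E
```

```text
(no output)
```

View pics/c1.png

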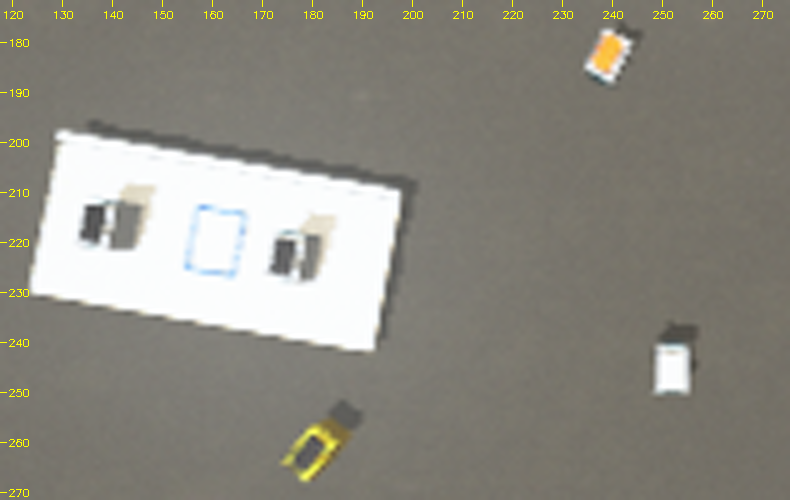

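View pics/c2.png

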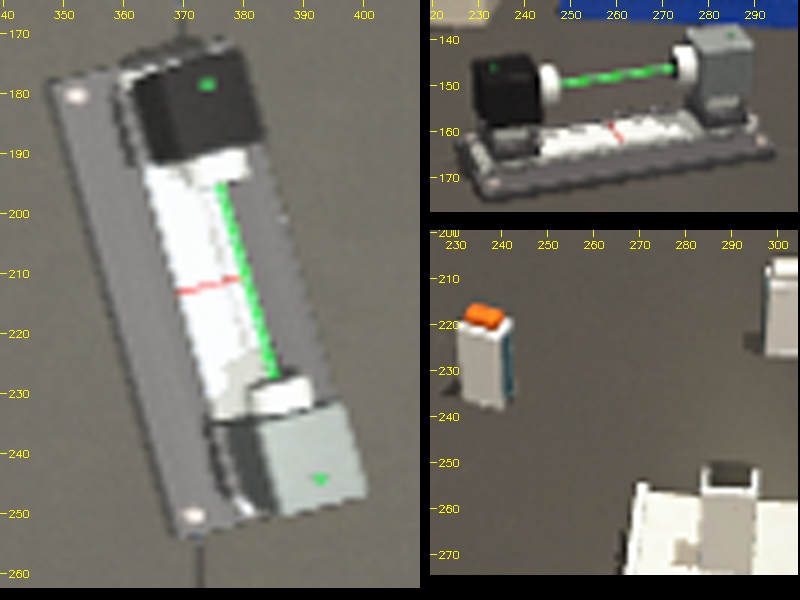

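Run:
```python
import pickle;from h import *
d=pickle.load(open("f0.pkl","rb"))
t=d["top"];s=d["side"]
a=crop(t,128,203,60,32,13,None,5)[:420]
b=crop(s,272,245,46,74,8,None,5)
im=np.zeros((600,800,3),np.uint8)
def put(i,x,y): im[y:y+i.shape[0],x:x+i.shape[1]]=i[:600-y,:800-x]
a=cv2.resize(a,None,fx=.55,fy=.55);b=b[:592]
put(b,0,0);put(a,370,0)
e=crop(s,225,200,22,42,8,None,5);put(e,375,240);e=crop(s,294,200,20,32,8,None,5);put(e,560,240)
cv2.imwrite("pics/c3.png",im)
for n,p in(("left",[(157.5,213),(167,214.5),(164.5,227),(155,225.5)]),):
    q=np.array([ray(t,x,.03) for x in p]);print(q,np.linalg.norm(np.diff(q,axis=0),axis=1))
q=np.array([ray(t,x,.03) for x in[(129.5,198),(198,209.5),(192.5,242),(123.5,230.5)]]);print(q,np.linalg.norm(np.diff(q,axis=0),axis=1))
```

```text
[[0.53557794 0.28134289 0.03      ]
 [0.53134685 0.25531877 0.03      ]
 [0.49736048 0.26156046 0.03      ]
 [0.50156991 0.28750424 0.03      ]] [0.02636582 0.03455477 0.02628306]
[[0.57709418 0.35886031 0.03      ]
 [0.54458321 0.17072124 0.03      ]
 [0.45639631 0.18486852 0.03      ]
 [0.48847855 0.37286107 0.03      ]] [0.1909274  0.08931447 0.19071043]
```

View pics/c3.png

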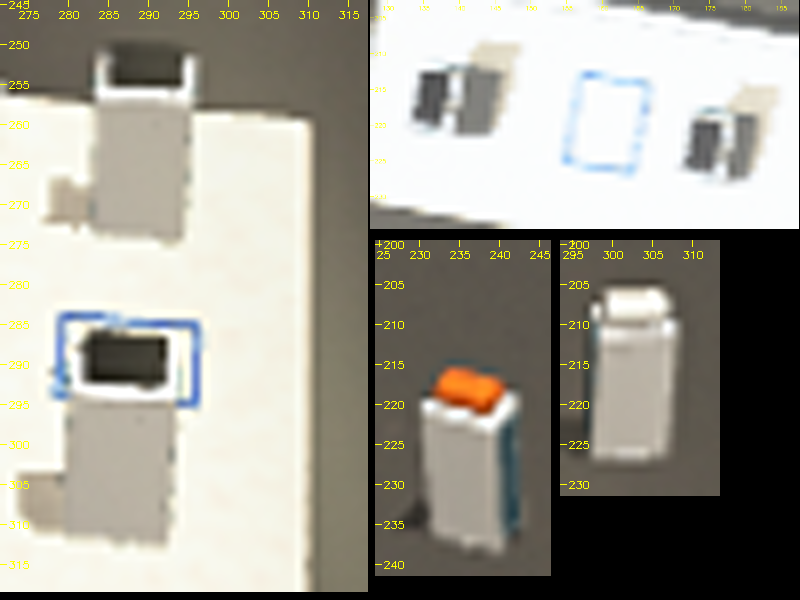

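The top view shows the free outline in the middle of the shelf at (161,220) px. The orange cell is at (239,183) and the white-capped one at (252,245). The yellow look-alike at (180,262) is not meant.

The outline's 36 mm side and the black cells' 25 mm sides run across the shelf's long axis, so their frosted faces look at each other. That leaves 34 mm gaps beside the free place, and a full release there would hit the neighbours. I'll fit the poses and check whether a near-horizontal approach is possible.

```bash
cat > fit.py <<'E'
from h import *
from scipy.optimize import minimize
def mask(f,x0,y0,w,h,s=6):
    im=cv2.resize(f["frame"][y0:y0+h,x0:x0+w],None,fx=s,fy=s,interpolation=cv2.INTER_LINEAR).astype(int)
    return ((im.max(2)>125)|(im[:,:,2]-im[:,:,0]>12)).astype(np.uint8)
def sil(f,boxes,x0,y0,sh,s=6):
    m=np.zeros(sh,np.uint8)
    for b in boxes:
        p=((proj(f,b)-[x0,y0]+.5)*s-.5)
        cv2.fillConvexPoly(m,np.round(cv2.convexHull(p.astype(np.float32))*16).astype(np.int32),1,shift=4)
    return m
def fit(views,p0,mk):
    ms=[(f,r,mask(f,*r)) for f,r in views]
    c=lambda q:sum(np.sum(m!=sil(f,mk(q),r[0],r[1],m.shape)) for f,r,m in ms)/36
    r=min((minimize(c,p0,method="Nelder-Mead",options=dict(initial_simplex=np.array([p0]+[np.add(p0,d) for d in np.diag(st)]),xatol=1e-5,fatol=.01,maxiter=400)) for st in([.004,.004,.1],[-.004,.003,-.1])),key=lambda r:r.fun)
    return np.round(r.x,4),round(r.fun,1)
cell=lambda q,z=0:[box(q[:2],q[2],.025,.016,z,z+.05),box(q[:2],q[2],.019,.011,z+.05,z+.057)]
E
python3 - <<'E'
import pickle;from fit import *
from bench import kinematics,monitor
from scipy.spatial.transform import Rotation as R
d=pickle.load(open("f0.pkl","rb"));t=d["top"];s=d["side"]
for n,px,yaw,rt,rs in(("blank",(252,245),0,(242,234,20,22),(290,200,24,32)),("sample",(239.5,183),-.5,(229,172,20,22),(224,210,24,34))):
    p=ray(t,px,.05);p0=[p[0],p[1],yaw]
    print(n,p0)
    for l,v in(("top",[(t,rt)]),("side",[(s,rs)]),("both",[(t,rt),(s,rs)])): print(l,fit(v,p0,cell))
# bench
b=[ray(t,u,.062) for u in((376,195),(385,228))];print("beam top",b)
b=[ray(s,u,.062) for u in((248,150),(273,146.5))];print("beam side",b)
print("rail red top",[ray(t,u,.018) for u in((369,213),(379.5,210.5))],"side",[ray(s,u,.018) for u in((259,158),(262,163.3))])
print("plate top",[ray(t,u,.01) for u in((347.5,179),(370,254))],"side",[ray(s,u,.01) for u in((294.5,165.5),(233,173.5))])
print("shelf side",[ray(s,u,.03) for u in((311,258.5),(309.8,330))],[ray(s,u,.03) for u in((278.5,284),(296,285),(296,295),(278,294.5))])
# ik exploration
yaw=np.radians(-9.6)
for tilt in(0,10,20,30):
  for flip in(1,-1):
    a=np.radians(tilt);X=np.array([np.cos(yaw)*np.cos(a),np.sin(yaw)*np.cos(a),-np.sin(a)]);Z=flip*np.array([-np.sin(yaw),np.cos(yaw),0]);M=np.c_[X,np.cross(Z,X),Z]
    h=np.array([.5166,.2716,.072])-.0125*np.array([np.cos(yaw),np.sin(yaw),0])
    q=kinematics.ik(h,R.from_matrix(M).as_quat());print(tilt,flip,None if q is None else np.round(q,2))
E
```

```text
blank [np.float64(0.4486809690982358), np.float64(0.023186243322973164), 0]
top (array([ 0.4463,  0.0236, -0.0039]), np.float64(15.2))
side (array([ 0.4462,  0.0192, -0.1644]), np.float64(14.5))
both (array([ 0.4466,  0.0219, -0.1747]), np.float64(38.3))
sample [np.float64(0.6147806176921826), np.float64(0.05618387210846862), -0.5]
top (array([ 0.6186,  0.0584, -0.5149]), np.float64(6.7))
side (array([ 0.6171,  0.0522, -0.4359]), np.float64(24.7))
both (array([ 0.6178,  0.0572, -0.5127]), np.float64(62.1))
beam top [array([ 0.57952163, -0.30735222,  0.062     ]), array([ 0.49206872, -0.32799247,  0.062     ])]
beam side [array([ 0.57530773, -0.31242016,  0.062     ]), array([ 0.49165037, -0.33277677,  0.062     ])]
rail red top [array([ 0.53298325, -0.30164455,  0.018     ]), array([ 0.53976896, -0.33102508,  0.018     ])] side [array([ 0.53811928, -0.33924453,  0.018     ]), array([ 0.53055158, -0.29983197,  0.018     ])]
plate top [array([ 0.6292491 , -0.24686805,  0.01      ]), array([ 0.41986249, -0.30320315,  0.01      ])] side [array([ 0.42351172, -0.29148527,  0.01      ]), array([ 0.62653874, -0.252126  ,  0.01      ])]
shelf side [array([0.45423063, 0.18219618, 0.03      ]), array([0.48922812, 0.36907965, 0.03      ])] [array([0.53353685, 0.25357519, 0.03      ]), array([0.49841937, 0.25870354, 0.03      ]), array([0.50219561, 0.28529002, 0.03      ]), array([0.53741358, 0.28163619, 0.03      ])]
0 1 [0.61 0.91 2.03 3.92 1.43 1.43]
0 -1 [ 0.61  0.91  2.03  3.92  1.43 -1.71]
10 1 [0.6  0.8  2.06 3.97 1.19 1.36]
10 -1 [ 0.6   0.8   2.06  3.97  1.19 -1.79]
20 1 [0.58 0.69 2.06 4.04 0.95 1.24]
20 -1 [ 0.58  0.69  2.06  4.04  0.95 -1.9 ]
30 1 [0.55 0.59 2.04 4.19 0.71 1.06]
30 -1 [ 0.55  0.59  2.04  4.19  0.71 -2.08]
```

```bash
cat > rb.py <<'E'
from bench import env,kinematics,monitor,eyes,job
import numpy as np
from scipy.spatial.transform import Rotation as R
def quat(yaw,tilt=90,flip=1):
    "tool x pointing along yaw, tilted down by tilt deg; jaw horizontal, across"
    a=np.radians(tilt);c,s=np.cos(yaw),np.sin(yaw)
    X=np.array([c*np.cos(a),s*np.cos(a),-np.sin(a)]);Z=flip*np.array([-s,c,0])
    return R.from_matrix(np.c_[X,np.cross(Z,X),Z]).as_quat()
def best(p,yaw,tilt=90):
    qs=[quat(yaw,tilt,f) for f in(1,-1)];j=[kinematics.ik(p,q) for q in qs]
    now=np.array(monitor.sense()["joints"])
    return min((np.abs(np.array(k)-now).max(),i) for i,k in enumerate(j) if k is not None)[1]*-2+1
def st(m=""):
    s=monitor.sense();print(m,"t",round(s["clock"],2),"tcp",np.round(s["position"],4),"F",np.round(s["contact_force"],1),"gap",round(s["finger_gap"],3));return s
SH=np.array([.5172,.2706]);SY=np.radians(-9.7)
def shelf(x,y=0): return SH+[x*np.cos(SY)-y*np.sin(SY),x*np.sin(SY)+y*np.cos(SY)]
E
python3 - <<'E'
from rb import *
b=[.4464,.0215];yaw=-.05
q=quat(yaw,90,best([*b,.15],yaw));env.reach([*b,.13],q);st("above")
env.movel([*b,.0115],.15);st("down")
env.close_gripper(25);st("grip")
env.movel([*b,.14],.2);st("lift")
p=shelf(-.028);q=quat(SY,90,best([*p,.15],SY));env.reach([*p,.15],q);st("over shelf")
env.movel([*p,.052],.15);print(env.movel([*p,.035],.03,guard=2.5));st("set")
E
```

```text
above t 2.21 tcp [0.4465 0.022  0.1301] F [ 0.7 -0.2 -0.5] gap 0.999
down t 3.15 tcp [0.4469 0.0215 0.0121] F [-0.7  0.3  0.4] gap 0.998
grip t 3.78 tcp [0.4465 0.0215 0.0116] F [-0.4  0.3  3.3] gap 0.185
lift t 4.58 tcp [0.4458 0.0216 0.139 ] F [ 0.  -0.7 -1. ] gap 0.182
over shelf t 5.58 tcp [0.4896 0.2743 0.1494] F [ 0.2 -0.3 -0.6] gap 0.184
True
set t 6.81 tcp [0.4899 0.2754 0.0413] F [ 0.  -1.   3.1] gap 0.183
```

```bash
cat > look.py <<'E'
from rb import *;from h import *;import pickle
def look(name,rt,rs,st_=5,ss=5):
    t=eyes.grab_frame("top");s=eyes.grab_frame("side");pickle.dump(dict(top=t,side=s),open("last.pkl","wb"))
    a=crop(t,*rt,st_,None);b=crop(s,*rs,ss,None)
    im=np.zeros((max(a.shape[0],b.shape[0]),a.shape[1]+b.shape[1]+6,3),np.uint8);im[:a.shape[0],:a.shape[1]]=a;im[:b.shape[0],a.shape[1]+6:]=b
    print(im.shape);cv2.imwrite(f"pics/{name}.png",im)
E
python3 -c "
from look import *
look('p1',(115,190,90,60),(255,200,64,118),4.6,5)"
```

```text
(590, 740, 3)
```

View pics/p1.png

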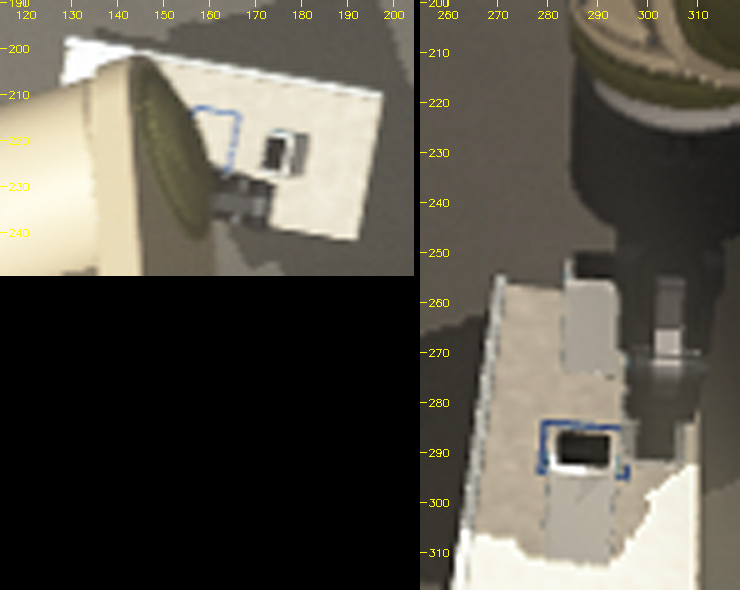

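Run:
```python
from look import *
env.release();st("rel")
p=shelf(-.028);env.movel([*p,.28],.2);st("up")
w=[*shelf(-.10),.25]
f=best(w,SY,5);j=kinematics.ik(w,quat(SY,5,f));print(f,np.round(j,2),np.round(monitor.sense()["joints"],2))
for z in(.25,.15,.07):
  for x in(-.10,-.055,-.03): print(z,x,kinematics.ik([*shelf(x),z],quat(SY,5,f)) is not None,end=" ")
env.set_joints(j);st("horiz")
t=eyes.grab_frame("top");s=eyes.grab_frame("side");pickle.dump(dict(top=t,side=s),open("last.pkl","wb"))
a=cv2.resize(s["frame"][:,:,::-1],(420,315));b=cv2.resize(t["frame"][:,:,::-1],(370,278))
im=np.zeros((600,800,3),np.uint8);im[:315,:420]=a;im[:278,430:]=b
c=crop(s,262,240,56,56,5,None);im[316:596,:280]=c;c=crop(t,122,190,84,56,5,None);im[316:596,300:720]=c
cv2.imwrite("pics/p2.png",im)
```

```text
rel t 7.58 tcp [0.4895 0.2753 0.0412] F [ 1.   0.7 -0.6] gap 0.999
up t 8.93 tcp [0.4893 0.2752 0.279 ] F [ 0.9 -0.1 -0.2] gap 1.008
1 [0.78 0.34 2.16 4.24 1.14 1.01] [ 0.3   0.37  1.3   0.    1.48 -1.1 ]
0.25 -0.1 True 0.25 -0.055 True 0.25 -0.03 True 0.15 -0.1 True 0.15 -0.055 True 0.15 -0.03 True 0.07 -0.1 True 0.07 -0.055 True 0.07 -0.03 True horiz t 12.45 tcp [0.4187 0.2875 0.2502] F [-0.3 -0.4 -0.1] gap 1.002
```

View pics/p2.png

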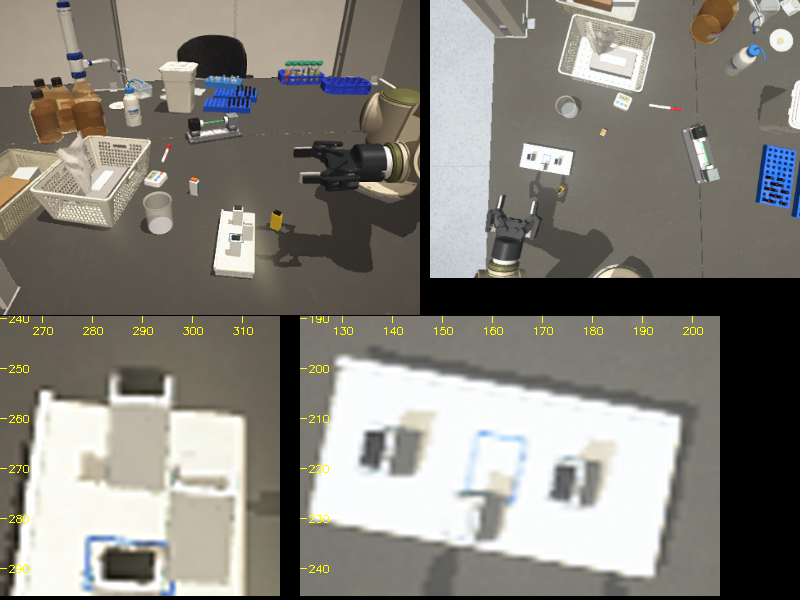

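Run:
```python
from look import *
d=pickle.load(open("last.pkl","rb"));s=d["side"];t=d["top"];d0=pickle.load(open("f0.pkl","rb"))
for x,y in((-.028,0),(-.026,0),(0,-.05),(0,.05)):
    b=box(shelf(x,y),SY,.025,.016,.03,.08);print(x,y,"side +y face",np.round(proj(s,b[[3,2,7,6]]),1).tolist())
g=s["frame"].astype(int).sum(2)
for r in(265,280,283,286): print(r,[(u,g[r,u]) for u in range(280,312)][::1] if 0 else g[r,278:313].tolist())
for z in(.05,.0):
  for u in((180,262),(184,266)):print("yellow",ray(d0["top"],u,z))
print("yellow side base",ray(d0["side"],(336,279),0),ray(d0["side"],(330,277),0))
c,s_=np.cos(SY),np.sin(SY)
v=ray(d0["top"],(180,262),.057)[:2]-SH;print("yellow in shelf frame",v[0]*c+v[1]*s_,-v[0]*s_+v[1]*c)
```

```text
-0.028 0 side +y face [[307.9, 294.4], [295.2, 293.4], [309.6, 276.1], [296.4, 275.1]]
-0.026 0 side +y face [[306.9, 294.3], [294.1, 293.3], [308.5, 276.0], [295.3, 275.0]]
0 -0.05 side +y face [[294.4, 275.4], [282.5, 274.5], [295.6, 257.4], [283.1, 256.5]]
0 0.05 side +y face [[292.7, 313.3], [279.4, 312.2], [293.9, 294.8], [280.0, 293.7]]
265 [745, 748, 746, 746, 751, 622, 556, 540, 541, 545, 545, 543, 543, 545, 542, 539, 536, 597, 732, 733, 731, 732, 732, 734, 731, 729, 727, 727, 728, 727, 727, 741, 659, 338, 315]
280 [742, 741, 741, 743, 744, 745, 745, 745, 744, 745, 744, 740, 736, 733, 732, 735, 747, 646, 548, 550, 552, 550, 550, 551, 548, 547, 546, 543, 541, 540, 471, 754, 635, 350, 349]
283 [750, 754, 754, 755, 756, 756, 755, 753, 749, 751, 750, 749, 747, 747, 742, 743, 752, 581, 556, 553, 548, 553, 551, 552, 548, 549, 548, 548, 546, 538, 593, 748, 626, 344, 355]
286 [753, 510, 691, 757, 707, 390, 316, 299, 486, 494, 682, 477, 435, 440, 559, 567, 479, 420, 569, 558, 552, 554, 551, 549, 552, 552, 553, 549, 543, 538, 702, 739, 623, 348, 358]
yellow [0.40514009 0.21395576 0.05      ]
yellow [0.39464527 0.20324641 0.05      ]
yellow [ 3.99747940e-01  2.24253783e-01 -1.11022302e-16]
yellow [ 3.88695938e-01  2.12975862e-01 -1.11022302e-16]
yellow side base [0.40360398 0.21849246 0.        ] [0.41531413 0.21157951 0.        ]
yellow in shelf frame -0.0999268685318854 -0.07600925059300519
```

Run:
```python
from look import *
d=pickle.load(open("last.pkl","rb"));s=d["side"];t=d["top"]
a=crop(t,70,262,90,90,5.4,None);b=crop(s,355,160,100,80,3,None)
im=np.zeros((486,800,3),np.uint8);im[:486,:486]=a;im[:240,492:792]=b
im=cv2.convertScaleAbs(im,alpha=2)
cv2.imwrite("pics/p3.png",im)
P=np.array([.4187,.2875,.25]);c,s_=np.cos(SY),np.sin(SY);X=np.array([c,s_,0]);Y=np.array([-s_,c,0])
for n,a,b in(("tcp",0,0),("L pad tip shut-x",0,.0425),("R",0,-.0425),("Rback",-.013,-.057),("Rtip",-.013,-.0425)): print(n,proj(t,P+a*X+b*Y).round(1),proj(s,P+a*X+b*Y).round(1))
```

```text
tcp [[124.7 266.2]] [[352.6 200.5]]
L pad tip shut-x [[104.7 262.9]] [[355.3 215.4]]
R [[144.8 269.6]] [[350.1 187.3]]
Rback [[150.5 277. ]] [[356.8 183.4]]
Rtip [[143.6 275.9]] [[357.7 187.6]]
```

View pics/p3.png

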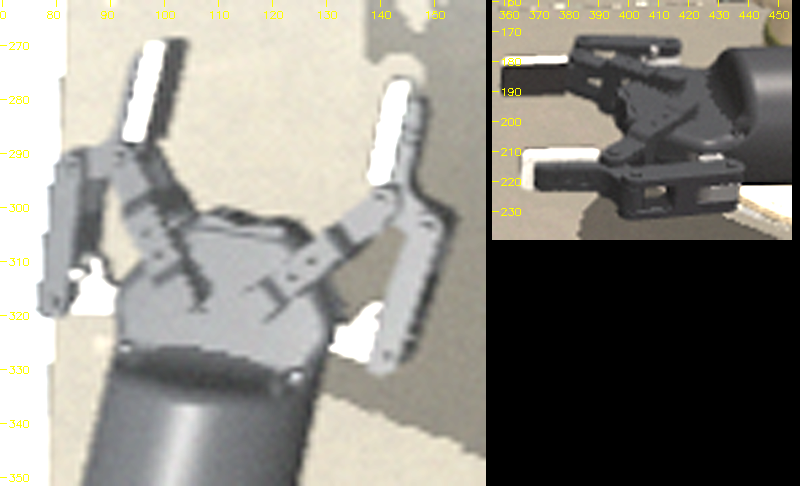

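Run:
```python
from look import *
T=4;q=quat(SY,T,1);H=.075
env.movel([*shelf(-.085),.15],.15,frame=q);st("back")
env.movel([*shelf(-.085),H],.1);st("low")
env.movel([*shelf(-.0355),H],.06);st("at cell")
env.close_gripper(30);st("grip")
env.movel([*shelf(-.0355),H+.004],.03);st("lift")
env.movel([*shelf(-.0106),H+.004],.04);st("over")
print(env.movel([*shelf(-.0106),H-.004],.015,guard=2));st("set")
look('p4',(122,190,80,56),(262,240,60,80),5,6)
```

```text
back t 13.38 tcp [0.4334 0.2851 0.1506] F [-0.1  0.1  0.9] gap 1.002
low t 14.28 tcp [0.4335 0.2851 0.0756] F [0.7 0.2 0.3] gap 1.004
at cell t 15.25 tcp [0.482  0.2766 0.0749] F [ 0.7 -0.  -0.6] gap 1.005
grip t 15.89 tcp [0.4822 0.2766 0.0751] F [-0.9  0.5 -0.4] gap 0.167
lift t 16.18 tcp [0.4822 0.2766 0.0792] F [-0.2  0.4  0.1] gap 0.168
over t 16.95 tcp [0.5067 0.2723 0.0789] F [-0.2  0.3 -0. ] gap 0.166
True
set t 17.32 tcp [0.5067 0.2726 0.075 ] F [-1.7 -0.4  3.5] gap 0.164
(480, 766, 3)
```

View pics/p4.png

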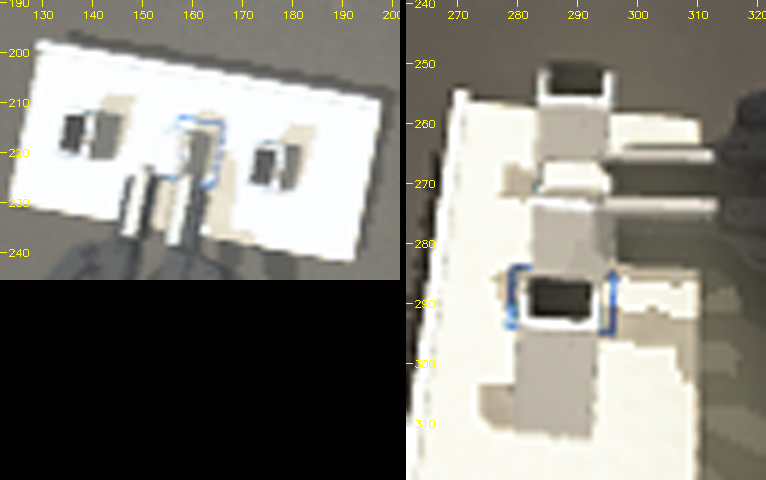

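The side crop shows the white cell's face at columns 282–294, between the far neighbour at 283–296 and the near one at 280–293, so it is in line. Only the finger tips overlap its end. Releasing now.

Run:
```python
from look import *
env.release();st("rel")
env.movel([*shelf(-.085),.078],.06);st("back")
env.movel([*shelf(-.085),.26],.2);st("up")
look('p5',(122,190,80,56),(262,240,60,80),5,6)
s=eyes.grab_frame("side");g=s["frame"].astype(int).sum(2)
for r in(265,282,300): print(r,g[r,276:300].tolist())
f=eyes.grab_frame("side");o=pickle.load(open("f0.pkl","rb"))["side"]["frame"].astype(int).sum(2)
for r in(265,300): print(r,o[r,276:300].tolist())
for x,y in((0,0),(-.002,0),(0,-.05),(0,.05)):
    b=box(shelf(x,y),SY,.025,.016,.03,.08);print(x,y,np.round(proj(s,b[[3,2,7,6]]),1).tolist())
```

```text
rel t 18.11 tcp [0.5066 0.2724 0.0746] F [0.3 1.  0. ] gap 1.0
back t 19.5 tcp [0.4337 0.2848 0.078 ] F [-0.2  0.1  0. ] gap 0.999
up t 20.56 tcp [0.4333 0.2847 0.259 ] F [ 0.6  0.1 -0.9] gap 1.001
(480, 766, 3)
265 [744, 746, 748, 748, 748, 747, 752, 627, 556, 547, 549, 547, 547, 546, 549, 549, 547, 547, 543, 599, 735, 736, 734, 734]
282 [743, 745, 744, 745, 748, 757, 679, 562, 552, 555, 559, 555, 554, 559, 557, 557, 558, 554, 554, 612, 740, 737, 734, 736]
300 [744, 745, 749, 758, 578, 542, 553, 553, 554, 554, 555, 554, 555, 560, 557, 560, 558, 542, 753, 747, 741, 740, 740, 737]
265 [735, 736, 739, 740, 738, 738, 744, 601, 534, 526, 522, 525, 524, 523, 527, 526, 527, 522, 520, 576, 723, 725, 721, 722]
300 [734, 737, 741, 752, 549, 514, 528, 526, 529, 527, 529, 529, 531, 532, 533, 534, 532, 516, 745, 738, 730, 730, 730, 726]
0 0 [[293.6, 293.3], [281.0, 292.3], [294.8, 275.0], [281.7, 274.0]]
-0.002 0 [[294.7, 293.4], [282.0, 292.4], [295.9, 275.1], [282.7, 274.1]]
0 -0.05 [[294.4, 275.4], [282.5, 274.5], [295.6, 257.4], [283.1, 256.5]]
0 0.05 [[292.7, 313.3], [279.4, 312.2], [293.9, 294.8], [280.0, 293.7]]
```

View pics/p5.png

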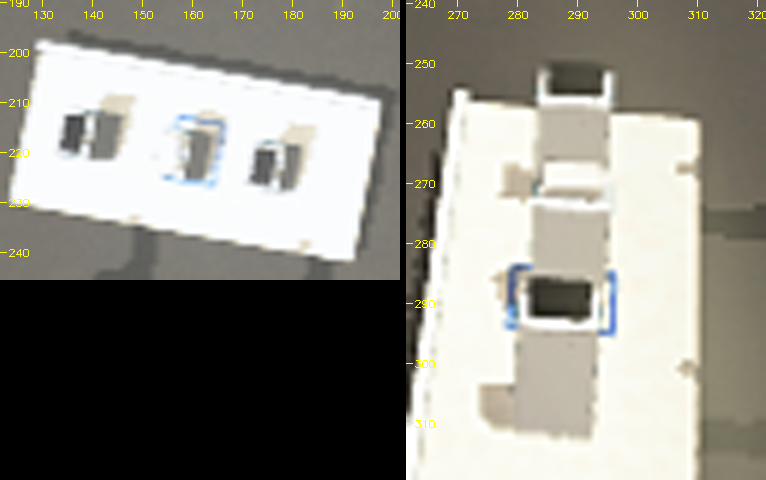

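The white cell stands free and upright in the outline (side columns 282–295), and both neighbours' edges are unchanged. Next: refine the beam and pick up the orange cell (239,183 px in the top view, orange cap confirmed in the earlier crop).

Run:
```python
from look import *
d=pickle.load(open("f0.pkl","rb"))
for n in("top","side"):
    f=d[n];im=f["frame"].astype(int);w=im[:,:,1]-np.maximum(im[:,:,0],im[:,:,2]);w=np.where(w>40,w,0)
    r=(slice(190,232),slice(370,390)) if n=="top" else (slice(140,156),slice(244,278))
    v,u=np.nonzero(w[r]);ww=w[r][v,u].astype(float);u=u+r[1].start;v=v+r[0].start
    P=np.c_[u,v];m=np.average(P,axis=0,weights=ww);_,_,vt=np.linalg.svd((P-m)*np.sqrt(ww)[:,None],full_matrices=False)
    k=(P-m)@vt[0];a,b=[ray(f,m+vt[0]*e,.062) for e in(k.min(),k.max())];dd=b-a
    print(n,m,a[:2],b[:2],"mid",(a+b)[:2]/2,"len",np.linalg.norm(dd),"yaw",np.degrees(np.arctan2(dd[1],dd[0])))
env.set_joints([.35,.37,1.3,0,1.48,-1.1]);st("unflip")
b=[.618,.0555];yaw=-.5
q=quat(yaw,90,best([*b,.13],yaw));env.reach([*b,.13],q);st("above");print(np.round(monitor.sense()["joints"],2))
env.movel([*b,.0115],.15)
env.close_gripper(25);st("grip")
env.movel([*b,.20],.2);st("lift")
```

```text
top [380.9965812  212.15441595] [ 0.57895988 -0.30800402] [ 0.49411385 -0.32863628] mid [ 0.53653686 -0.31832015] len 0.08731860099126619 yaw -166.3324965962831
side [260.05143722 148.06328795] [ 0.49467259 -0.33450037] [ 0.57211626 -0.31454503] mid [ 0.53339442 -0.3245227 ] len 0.07997335292544419 yaw 14.449394940138314
unflip t 24.26 tcp [0.475  0.2974 0.2769] F [ 0.3 -0.1  0.7] gap 1.001
above t 25.47 tcp [0.6181 0.0566 0.1308] F [-0.5  0.4  0. ] gap 1.001
[-0.1   0.61  1.32  0.    1.21 -1.17]
grip t 27.04 tcp [0.6181 0.0555 0.0117] F [0.5 1.1 1.6] gap 0.183
lift t 28.13 tcp [0.6175 0.0556 0.1987] F [-0.3  0.   0.3] gap 0.184
```

Run:
```python
from look import *
b=[.5352,-.3205];yaw=np.radians(13.9)
f=best([*b,.2],yaw);q=quat(yaw,90,f);print(f);env.reach([*b,.2],q);st("above");print(np.round(monitor.sense()["joints"],2))
env.movel([*b,.0487],.1);env.hold(.3);st("in beam")
t=eyes.grab_frame("top");s=eyes.grab_frame("side");pickle.dump(dict(top=t,side=s),open("last.pkl","wb"))
a=crop(t,345,165,62,98,6,None);b=crop(s,225,128,75,55,5.5,None)
im=np.zeros((590,800,3),np.uint8);im[:588,:372]=a[:588];im[:b.shape[0],380:380+b.shape[1]]=b[:,:420]
cv2.imwrite("pics/p6.png",im)
```

```text
1
above t 29.57 tcp [ 0.5356 -0.3197  0.1998] F [-0.  -0.4 -1.1] gap 0.183
[-0.73  0.56  1.22  0.    1.37 -2.54]
in beam t 31.53 tcp [ 0.5352 -0.3205  0.0489] F [ 0.6  0.3 -1. ] gap 0.186
```

View pics/p6.png

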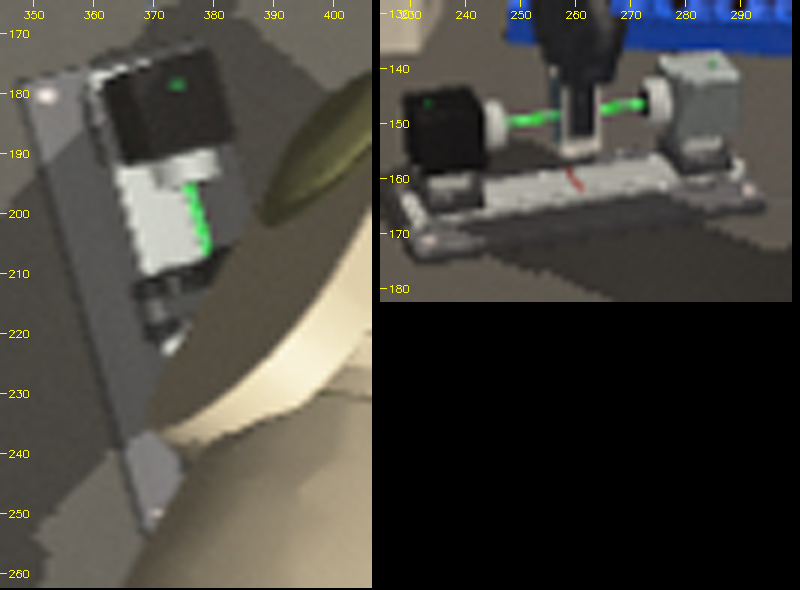

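Run:
```python
from look import *
d=pickle.load(open("last.pkl","rb"));s=d["side"];g=s["frame"].astype(int)
yaw=np.radians(13.9);c=[.5352,-.3205]
print("pred cell",np.round(proj(s,box(c,yaw,.025,.016,.037,.087)),1).tolist())
print("pred fingertip z at .0489",np.round(proj(s,box(c,yaw,.022,.044,.0489,.08)),1)[:4].tolist())
L=np.array([[c[0]+e*np.cos(yaw),c[1]+e*np.sin(yaw),.062] for e in(-.045,-.0125,0,.0125,.045)])
print("pred beam",np.round(proj(s,L),2).tolist())
w=g[:,:,1]-np.maximum(g[:,:,0],g[:,:,2]);w=np.where(w>25,w,0)
for u in range(245,279): 
    col=w[140:156,u]
    if col.sum()>40: print(u,round((col*np.arange(140,156)).sum()/col.sum(),2),end="; ")
print()
for r in range(146,160): print(r,g[r,253:268].sum(1 if 0 else -1).tolist(),(g[r,253:268,2]-g[r,253:268,0]).tolist())
```

```text
pred cell [[263.0, 153.8], [255.9, 154.9], [257.3, 156.9], [264.5, 155.9], [263.0, 140.1], [255.7, 141.1], [257.1, 143.0], [264.5, 142.0]]
pred fingertip z at .0489 [[261.3, 149.0], [255.0, 149.9], [258.9, 155.4], [265.4, 154.5]]
pred beam [[273.08, 146.69], [263.75, 148.01], [260.12, 148.52], [256.48, 149.04], [246.93, 150.4]]
248 149.55; 249 149.48; 250 149.46; 251 149.45; 252 149.4; 253 149.07; 254 148.97; 255 148.57; 256 148.46; 257 148.42; 265 147.43; 266 147.41; 267 147.01; 268 146.88; 269 146.55; 270 146.48; 271 146.46; 272 146.45; 
146 [262, 264, 221, 170, 182, 332, 211, 108, 132, 109, 89, 396, 305, 274, 294] [-14, -15, -11, 6, 11, -9, -5, 1, 1, 3, 4, -13, -16, -13, -8]
147 [259, 264, 243, 186, 180, 329, 205, 106, 107, 104, 88, 388, 437, 361, 298] [-15, -15, -13, 3, 8, -8, -5, 2, 1, 2, 3, -15, 2, 9, 8]
148 [294, 352, 377, 329, 286, 349, 205, 106, 104, 105, 88, 390, 383, 329, 289] [-10, -4, 0, 16, 13, -8, -5, 1, 2, 2, 3, -16, -2, -1, -4]
149 [333, 336, 318, 282, 253, 344, 207, 110, 105, 105, 87, 393, 291, 250, 262] [9, 6, 4, 15, 13, -7, -5, 0, 1, 2, 3, -14, -13, -14, -13]
150 
[... 767 characters left out ...]
 510, 446, 433, 372, 364, 292, 268, 273] [-7, -7, -11, -12, -12, -19, -22, -20, -18, -17, -15, -14, -12, -11, -10]
156 [161, 165, 157, 149, 221, 329, 390, 365, 290, 260, 192, 250, 277, 283, 280] [-8, -8, -8, -7, -10, -13, -17, -14, -11, -9, -6, -6, -6, -6, -6]
157 [165, 161, 166, 165, 162, 173, 172, 185, 162, 147, 191, 288, 308, 303, 371] [-8, -6, -5, -4, -4, -3, -3, -2, -3, -1, -2, -5, -6, -6, -9]
158 [156, 154, 157, 133, 197, 212, 208, 315, 399, 410, 419, 438, 441, 438, 467] [-4, -3, -3, -1, -1, -22, -29, -10, -7, -8, -9, -10, -10, -10, -11]
159 [328, 484, 444, 407, 426, 438, 282, 434, 504, 503, 500, 495, 495, 492, 493] [-8, -6, -8, -9, -10, -14, -59, -18, -7, -11, -11, -12, -12, -11, -12]
```

Run:
```python
from look import *
d=pickle.load(open("last.pkl","rb"));s=d["side"];t=d["top"];d0=pickle.load(open("f0.pkl","rb"))["top"]
b=box(shelf(-.0014,0),SY,.025,.016,.03,.08)   # jaw centre known by robot
print("top: -y face lower edge",np.round(proj(t,b[:2]),2).tolist(),"upper",np.round(proj(t,b[4:6]),2).tolist(),"+y upper",np.round(proj(t,b[6:]),2).tolist())
g=t["frame"].astype(int).sum(2)
for r in range(214,228): print(r,g[r,152:172].tolist())
print("side +y upper edge",np.round(proj(s,b[6:]),2).tolist())
g=s["frame"].astype(int).sum(2)
for u in(285,288,291,293): print(u,g[266:282,u].tolist())
```

```text
top: -y face lower edge [[163.25, 225.24], [164.95, 216.18]] upper [[158.31, 225.36], [160.12, 215.8]] +y upper [[154.04, 214.79], [152.22, 224.35]]
214 [745, 746, 744, 744, 716, 671, 726, 730, 668, 530, 466, 464, 471, 453, 510, 685, 747, 746, 746, 747]
215 [747, 746, 734, 715, 672, 634, 665, 708, 702, 604, 602, 626, 628, 580, 494, 649, 747, 747, 747, 747]
216 [747, 745, 722, 681, 707, 691, 600, 461, 386, 385, 419, 501, 545, 537, 545, 688, 747, 746, 747, 747]
217 [745, 741, 740, 746, 734, 663, 609, 579, 400, 361, 351, 355, 453, 514, 525, 693, 747, 747, 747, 745]
218 [746, 743, 742, 747, 747, 702, 593, 535, 371, 359, 354, 358, 463, 506, 480, 688, 747, 747, 747, 747]
219 [744, 744, 746, 747, 747, 676, 581, 582, 330, 358, 356, 361, 504, 549, 651, 746, 747, 746, 747, 747]
220 [731, 728, 747, 747, 747, 675, 652, 665, 360, 358, 357, 387, 512, 582, 679, 747, 746, 746, 747, 746]
221 [707, 698, 747, 747, 746, 676, 569, 580, 356, 354, 352, 423, 518, 553, 682, 747, 747, 747, 747, 734]
222 [739, 740, 747, 746, 743, 699, 566, 466, 356, 356, 356, 454, 556, 651, 731, 745, 747, 747, 747, 736]
223 [7
[... 213 characters left out ...]
 735, 652, 525, 597, 701, 668, 388, 380, 383, 440, 670, 699, 690, 746, 747, 747, 747, 745, 669]
226 [747, 747, 747, 734, 715, 695, 638, 600, 584, 577, 598, 628, 602, 679, 747, 747, 747, 747, 721, 621]
227 [745, 747, 747, 747, 747, 747, 747, 747, 747, 734, 713, 677, 666, 733, 746, 747, 747, 747, 747, 746]
side +y upper edge [[282.41, 274.1], [295.54, 275.05]]
285 [460, 699, 729, 740, 750, 626, 490, 764, 660, 548, 541, 543, 542, 540, 538, 540]
288 [518, 740, 740, 740, 755, 573, 486, 698, 714, 568, 539, 542, 542, 539, 541, 539]
291 [520, 695, 734, 737, 749, 586, 472, 687, 765, 591, 536, 541, 543, 541, 543, 543]
293 [521, 683, 734, 737, 745, 619, 485, 583, 764, 587, 535, 543, 542, 541, 544, 541]
```

Run:
```python
from look import *
env.movel([.5350,-.3190,.0486],.02);env.hold(.8);s_=st("final");print(np.abs(s_["qvel"]).max(),R.from_quat(s_["ee_rot"]).as_matrix().round(3).tolist())
t=eyes.grab_frame("top");s=eyes.grab_frame("side")
a=crop(s,225,128,75,50,6,None);b=crop(s,260,240,55,75,5.8,None)
im=np.zeros((440,790,3),np.uint8);im[:300,:450]=a;im[:435,460:460+319]=b[:435]
c=crop(t,122,190,80,28,5,None);im[300:440,:400]=c
cv2.imwrite("pics/p7.png",im)
```

```text
final t 32.68 tcp [ 0.535  -0.319   0.0486] F [ 0.  -1.2  0.2] gap 0.185
0.0009907361292371233 [[0.0, -0.971, -0.24], [-0.0, -0.24, 0.971], [-1.0, -0.0, -0.0]]
```

View pics/p7.png

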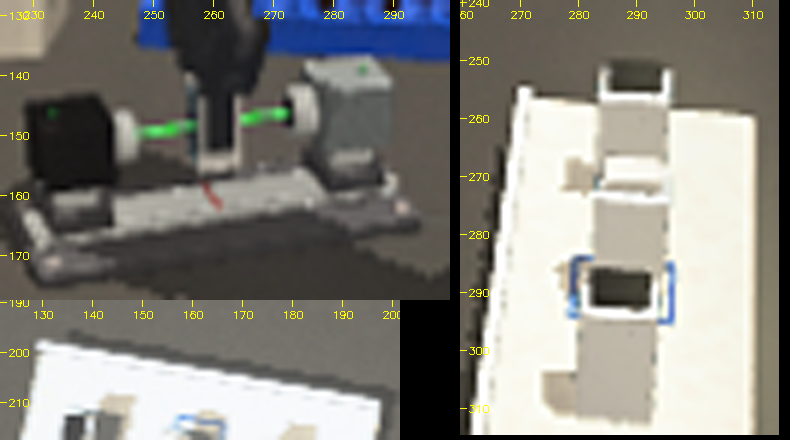

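The orange cell hangs between the heads (side columns 257–264), about centred over the red mid mark at 260. The beam enters its end window at (257,148). The white cell still stands in the row. Handing in.

```bash
python3 -c "
from rb import *
job.hand_in();st('done')"
```

```text
the job is handed in; nothing more can be done
the job is handed in; nothing more can be done
```

The job is handed in. The white-capped cell stands in the free middle place on the shelf, and the arm is still holding the orange-capped cell in the beam.

**White-capped cell:**
- **Placing:** A full release between the neighbours would have hit them. I set the cell down at the front of the shelf first. I then gripped it again from the side by only about 3 mm of its frosted sides, moved it into the outline and let go.
- **Check:** The last pictures show it standing upright in the outline, about 1.5 mm off centre towards the robot. The neighbours' edges in the image did not move.

**Orange-capped cell:**
- **Holding:** It is gripped by its frosted sides with its middle at about 62 mm, turned to the beam at 13.9°. The arm is motionless and the clock read 32.7 s just before hand-in.
- **Check:** The side picture shows it midway between the heads, above the red mid mark, with the beam entering its window.

**What disagreed or is uncertain:**
- **Cell direction in the row:** The text says the clear ends face along the row. In the pictures, the outline's 36 mm side and both black-capped cells have their light path across the shelf's long axis. I followed the outline and the neighbours.
- **Beam position:** The two cameras differed by about 3 to 6 mm in y on the beam. I corrected this by comparing the held and placed cells with the arm's own position. I estimate the remaining sideways error at 1 to 2 mm.
- **View in the beam:** The arm hid the orange cell from the top camera, so its final place was only seen from the side.

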